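# Find the portafilter whose basket takes the tamper and set the misfit aside

### The job

One of the two portafilters has the right basket, in which the tamper slides down to the basket floor; the other has a look-alike basket with a narrower bore, where the tamper stops part-way. Gauge both with the tamper, letting it come to a gentle stop against whatever it meets and never forcing it, and then leave it standing fully down in the one that takes it, on the bar mat. Lay the misfit portafilter right way up and flat in the steel tray, and leave the jars and the salt shaker where they are.

Things in the scene. Friction and masses are not known exactly. Their poses are not given: they have to be found in the camera images.
- tamper: Coffee tamper, used as the go gauge; 84 mm tall, 0.24 kg. Origin: centre of the foot's underside; z up its axis. Steel foot 50 mm diameter, 16.5 mm high, 1.5 mm bevel on the lower edge; stem 17 mm thick; dark wooden handle 31 mm diameter, straight from 48 to 74 mm above the origin.
- tamper_grip (a point): Point on the tamper's axis in the middle of the wooden handle, 61 mm above the foot's underside: where to pinch it.
- portafilter_1: Bottomless portafilter with a loose drop-in filter basket in it (0.42 kg together), standing on its steel ring. Origin: centre of the ring's underside; z up; black handle along -x. Ring 67 mm outside, 30 mm high; lugs at +y and -y reach 39 mm from the centre; basket lip's top 33 mm above the origin. Which portafilter holds which basket changes from start to start.
- portafilter_2: The other portafilter, same shape, size and axes as portafilter_1; it holds the other basket.
- portafilter_1_mouth (a point): Centre of the mouth of the basket in portafilter_1, at the lip's top, 33 mm above the origin. Mouth 54 mm wide, 51.6 mm from 3 mm down. In the right basket this bore runs straight to the floor, 25 mm below the lip; in the misfit it narrows to 46.4 mm at a ledge 10 mm below the lip, which stops the tamper. The basket can shift about 1 mm sideways in the ring.
- portafilter_2_mouth (a point): Centre of the mouth of the basket in portafilter_2, at the lip's top, 33 mm above the origin. Mouth 54 mm wide, 51.6 mm from 3 mm down. In the right basket this bore runs straight to the floor, 25 mm below the lip; in the misfit it narrows to 46.4 mm at a ledge 10 mm below the lip, which stops the tamper. The basket can shift about 1 mm sideways in the ring.
- portafilter_1_handle (a point): Point on the axis of portafilter_1's handle, 65 mm from the ring's centre, 18 mm above the underside: where to pinch it. The handle is 24 mm wide, 22 mm high and ends 136 mm from the centre.
- portafilter_2_handle (a point): Point on the axis of portafilter_2's handle, 65 mm from the ring's centre, 18 mm above the underside: where to pinch it. The handle is 24 mm wide, 22 mm high and ends 136 mm from the centre.
- bar_mat: Black rubber bar mat with nubs, fixed, 140 mm (x, away from the front edge) by 330 mm (y), top 4 mm above its origin, the centre of its underside. Tamper and portafilters stand on it. Pushing a portafilter down with more than about 35 N counts as forcing. Wall cabinets hang 0.44 m up, their doors from 75 mm behind the mat's centre line: work low.
- tray: Shallow stainless tray, fixed, 216 mm (x) by 126 mm (y), 16 mm high, floor 3 mm thick. Origin: centre of its underside. Room for a whole portafilter with the handle along x.
- coffee_jar: Tall glass coffee jar with a black lid, 84 mm diameter, 140 mm high; bystander behind the mat. Origin: centre of its underside.
- jam_jar: Jam jar with a green lid, 64 mm diameter, 99 mm high; bystander. Origin: centre of its underside.
- salt_shaker: Salt shaker, 44 mm diameter, 90 mm high; bystander. Origin: centre of its underside.
- oak_post: Oak post, 123 by 93 mm, floor to ceiling, fixed; it stands at the worktop's front edge left of the mat, between the robot's start and the work: swing the arm past in front of it (on the robot's side). Origin: at its foot on the floor.

How it is judged:
On the way, in this order (a step that is already met when the one before it is completed fails the run):
1. the tamper has been tried in the misfit: it has stopped against the ledge part-way down (((z of tamper in the frame of portafilter_1 between 0.019 and 0.027 m and horizontal distance between tamper and portafilter_1 below 0.006 m and angle between the z axis of tamper and the z axis of portafilter_1, either way round below 0.1 rad and linear speed of tamper below 0.012 m/s and contact force between portafilter_1 and bar_mat above 5.2 N) or (z of tamper in the frame of portafilter_2 between 0.019 and 0.027 m and horizontal distance between tamper and portafilter_2 below 0.006 m and angle between the z axis of tamper and the z axis of portafilter_2, either way round below 0.1 rad and linear speed of tamper below 0.012 m/s and contact force between portafilter_2 and bar_mat above 5.2 N))), for 0.05 s.
2. then the tamper is fully down in the portafilter that takes it (((z of tamper in the frame of portafilter_1 between 0.004 and 0.011 m and horizontal distance between tamper and portafilter_1 below 0.006 m and angle between the z axis of tamper and the z axis of portafilter_1, either way round below 0.08 rad) or (z of tamper in the frame of portafilter_2 between 0.004 and 0.011 m and horizontal distance between tamper and portafilter_2 below 0.006 m and angle between the z axis of tamper and the z axis of portafilter_2, either way round below 0.08 rad))), for 0.2 s.
At the end, for the whole second after the job is handed in: The tamper stands fully down in one portafilter (foot within 3 mm of the basket floor, in line), which stands upright on the mat; the other portafilter lies in the tray, ring flat on its floor and its centre about 30 mm or more inside the edges; all at rest (((z of tamper in the frame of portafilter_1 between 0.004 and 0.011 m and horizontal distance between tamper and portafilter_1 below 0.006 m and angle between the z axis of tamper and the z axis of portafilter_1, either way round below 0.08 rad and angle between portafilter_1's own z axis and vertical below 0.06 rad and z of portafilter_1 in the frame of bar_mat between 0.001 and 0.007 m and contact force between portafilter_1 and bar_mat above 0.5 N and x of portafilter_2 in the frame of tray between -0.075 and 0.075 m and y of portafilter_2 in the frame of tray between -0.035 and 0.035 m and z of portafilter_2 in the frame of tray below 0.01 m and angle between portafilter_2's own z axis and vertical below 0.12 rad and contact force between portafilter_2 and tray above 0.5 N and linear speed of each of tamper, portafilter_2, portafilter_1 below 0.02 m/s) or (z of tamper in the frame of portafilter_2 between 0.004 and 0.011 m and horizontal distance between tamper and portafilter_2 below 0.006 m and angle between the z axis of tamper and the z axis of portafilter_2, either way round below 0.08 rad and angle between portafilter_2's own z axis and vertical below 0.06 rad and z of portafilter_2 in the frame of bar_mat between 0.001 and 0.007 m and contact force between portafilter_2 and bar_mat above 0.5 N and x of portafilter_1 in the frame of tray between -0.075 and 0.075 m and y of portafilter_1 in the frame of tray between -0.035 and 0.035 m and z of portafilter_1 in the frame of tray below 0.01 m and angle between portafilter_1's own z axis and vertical below 0.12 rad and contact force between portafilter_1 and tray above 0.5 N and linear speed of each of tamper, portafilter_1, portafilter_2 below 0.02 m/s))); the robot touches nothing.
It fails at once if a portafilter is pressed on the mat with more than 40 N (the tamper is forced) (contact force between any of portafilter_1, portafilter_2 and bar_mat above 40 N).
It fails at once if a jar or the salt shaker is moved more than 30 mm or tipped over (distance of any of coffee_jar, jam_jar, salt_shaker from where it was at the start of the episode above 0.03 m or angle between any of coffee_jar, jam_jar, salt_shaker's own z axis and vertical above 0.3 rad).
It fails at once if a portafilter is tipped past 45 degrees (angle between any of portafilter_1, portafilter_2's own z axis and vertical above 0.785 rad).
It also fails if it takes over 67 s, if anything falls off the work surface, if the arm or the gripper's body presses on something with over 40 N, if the wrist force passes 120 N, or if a joint passes its speed limit or range.

### The arm

A 7-joint arm with a two-finger parallel gripper is mounted at the origin on a cart in front of the work surface, level with it; the furniture and walls round the work are solid. World frame = base frame: x ahead of the robot, y to its left, z up, the work surface at z = 0. Lengths are in m, angles in rad, forces in N, time in s.
With the tool pointing down it reaches from about 0.425 to 0.875 m from the base axis. Payload 4.7 kg.
Tool frame: the origin (TCP) lies at the very end of the fingers, on their centre line; the grasp point (between the pads) lies bot.grasp_offset behind it (bot.grasp_offset is the distance from the TCP to the grasp point, in m); z points along the fingers, y is the line along which they close (so a half turn about z gives the same grasp; the last joint's range is limited). The gripper opens to 85 mm and grips with 20 to 120 N. Pads are 22 mm wide; open, the fingers measure 114 mm over their backs; the gripper's body (76 mm by 85 mm) begins 54 mm behind the grasp point. The pads swing forward as they close: fully open they stand 13 mm farther back than shut.
Start: joints at [-1.266, 0.321, -0.07, 1.45, 0.023, 1.371, -0.057], TCP at [0.186, 0.623, 0.231] pointing down, gripper open.
Joint ranges: [-2.86, 2.86], [-0.3, 2.09], [-1.38, 1.24], [0.06, 2.45], [-1.56, 4.7], [0.09, 2.05], [-2.69, 2.69]. Speed limits (rad/s): [2.57, 2.57, 3.14, 3.14, 3.14, 3.14, 3.14].

### API

Orientations are given as a unit quaternion [x, y, z, w].
In Python, from rig import bot gives the robot as it stands.
- The arm moves only by the tool jog_arm, never from a script. Its argument "targets" is a list of rows, each a list of 7 numbers: the closure in counts, from 0 (fully open) to 255 (shut), then the shift along the tool's x, y, z in m, then the turn, a rotation vector about the tool's x, y, z in rad. A call has 1 to 5 rows; each row is the pose to reach, as a shift and turn from the pose commanded when the call began, along the tool's axes at that moment; what a row does not reach only later rows make up. A row lasts 1/10 s, in which the tool goes at most 50 mm and 8.59 degrees, less where a joint would pass 70% of its speed; a pose out of reach is approached as far as the arm can. A call with a gripper value outside its range is refused whole. The fingers move at their own pace and stop on an object; the grip force is fixed at half the most. Time passes only in rows, so rows that repeat a pose let the fingers close. It gives the time, the measured TCP pose, the force, the opening and the grip force at its end, in the units of the state.
- bot.observe(): the state, without advancing time (a new reading comes with each control period).
- bot.capture(name): name is "side" or "top"; returns a dict with "img" (384x512x3 uint8, blue, green, red), "fx", "fy", "cx", "cy" (pixels), "k1" (the pictures are not rectified: a ray, as slopes to the right and down, at radius r is drawn at 1 + k1 r^2 times it, then the intrinsics apply), "camera_from_world" (4x4, takes a point from world to camera coordinates). Camera axes: x right, y up, looking along -z (the intrinsics and any distortion apply to the point x, -y, -z); pixel columns grow to the right and rows downward; lengths in m; the calibration is good to about 2 mm. A picture is of the moment at which its call begins. There is no depth.
- bot.close_job(): hands the job in; it is judged then, once.
Trained networks look in a picture, given as the dict that the camera call returned (one of the last four; its "shot" number tells which), for a name from the list of things; names that differ only in an ending like _2 or _b are one class to them, and where a whole thing is asked for, a point or a joint stands for the part that bears it (a point fixed in the world has none). Each returns a list of dicts, best first, with "p" (0 to 1); they miss things now and then, are a little off and sometimes report something else, mostly with a low value. They report only what shows in the picture. A call takes as long as a camera call.
- bot.find_in(query, picture): "box" ([left, top, right, bottom] in pixels, round what is visible of it).
The state is a dict: "t": time; "joint_positions": joint angles; "joint_vel": joint speeds; "joint_torque": joint torques, N m; "eef_pos": TCP position; "eef_rot": TCP orientation; "contact_force": force on the tool from outside, world axes, zero at the start; "ft_torque": the same for the moment, N m; "width": opening from 0.0 (shut) to 1.0 (fully open); "grip_force": force on a finger pad.
Only numpy, scipy, OpenCV 4.12 (cv2) and the standard library are available. Lean on these libraries where they do the work, as an engineer would, in place of code of your own. Each camera call takes 0.05 s, during which the arm holds its last target. There are 200 camera calls.

## Working session

There is one attempt and no reset: what is moved stays moved. The work goes in short steps, Python scripts to look and compute and a tool call to move; the robot and the scene stay as the last step left them, time stands still between calls to the robot, and variables do not carry over. Pictures are saved under pics/ and viewed, at most 10 in all, crops included, and the job is handed in when it is done.

Besides the shell and the picture viewer there is one more tool, called as name(argument=value, ...) on one line, values as JSON. jog_arm: Moves the arm, as the interface text tells. Its arguments: {"type":"object","properties":{"targets":{"type":"array"}},"required":["targets"]}

```bash
ls; mkdir -p pics; python3 - <<'E'
from rig import bot
import cv2,numpy as np
s=bot.observe(); print({k:np.round(v,3).tolist() for k,v in s.items()}, bot.grasp_offset)
for n in("side","top"):
    p=bot.capture(n); cv2.imwrite(f"pics/{n}0.png",p["img"])
    print(n,p["fx"],p["fy"],p["cx"],p["cy"],p["k1"],np.round(p["camera_from_world"],4).tolist())
    for q in["tamper","portafilter_1","bar_mat","tray","coffee_jar","jam_jar","salt_shaker","oak_post","tamper_grip","portafilter_1_mouth","portafilter_1_handle"]:
        print(q,[(np.round(d["box"]).tolist(),round(d["p"],2)) for d in bot.find_in(q,p)][:4])
E
```

```text
pics
{'t': 0.0, 'joint_positions': [-1.266, 0.322, -0.07, 1.452, 0.023, 1.371, -0.057], 'joint_vel': [0.002, -0.001, -0.001, 0.001, 0.0, 0.0, 0.001], 'joint_torque': [-0.0, -49.359, -0.382, -31.433, 0.013, 0.011, -0.0], 'eef_pos': [0.186, 0.622, 0.23], 'eef_rot': [0.145, 0.989, -0.001, -0.0], 'contact_force': [-0.094, 0.001, -0.053], 'ft_torque': [-0.026, 0.0, 0.031], 'grip_force': 0.0, 'width': 0.997} 0.0187
side 420.57304976406675 420.57304976406675 250.75046286933662 188.65223270115328 -0.1279577202279398 [[0.2174, -0.9761, -0.0032, -0.2108], [0.6556, 0.1436, 0.7413, -0.0524], [-0.7231, -0.1632, 0.6712, -1.202], [0.0, 0.0, 0.0, 1.0]]
tamper [([255.0, 94.0, 271.0, 120.0], 0.46), ([264.0, 55.0, 289.0, 93.0], 0.3)]
portafilter_1 [([228.0, 98.0, 257.0, 114.0], 0.76), ([257.0, 122.0, 299.0, 130.0], 0.61)]
bar_mat [([236.0, 88.0, 313.0, 137.0], 0.9)]
tray [([269.0, 126.0, 346.0, 166.0], 0.65), ([225.0, 98.0, 256.0, 116.0], 0.36)]
coffee_jar [([265.0, 56.0, 287.0, 92.0], 0.95)]
jam_jar [([282.0, 70.0, 299.0, 102.0], 0.94), ([255.0, 119.0, 299.0, 132.0], 0.55)]
salt_shaker [([296.0, 87.0,
[... 475 characters left out ...]
.1682], [0.0, 0.0, 0.0, 1.0]]
tamper [([256.0, 191.0, 279.0, 208.0], 0.46)]
portafilter_1 [([228.0, 179.0, 250.0, 214.0], 0.78), ([267.0, 214.0, 299.0, 241.0], 0.69)]
bar_mat [([226.0, 135.0, 328.0, 244.0], 0.76)]
tray [([288.0, 208.0, 367.0, 284.0], 0.69)]
coffee_jar [([254.0, 99.0, 287.0, 138.0], 0.83), ([280.0, 130.0, 306.0, 155.0], 0.46)]
jam_jar [([282.0, 128.0, 308.0, 157.0], 0.65), ([259.0, 191.0, 276.0, 210.0], 0.41), ([265.0, 214.0, 299.0, 241.0], 0.25)]
salt_shaker [([308.0, 150.0, 324.0, 164.0], 0.72)]
oak_post []
tamper_grip [([258.0, 194.0, 276.0, 209.0], 0.61)]
portafilter_1_mouth [([225.0, 165.0, 250.0, 211.0], 0.57)]
portafilter_1_handle [([226.0, 181.0, 250.0, 212.0], 0.81)]
```

```bash
python3 - <<'E'
import cv2
a=cv2.imread("pics/top0.png");cv2.imwrite("pics/t1.png",cv2.resize(a[90:290,175:375],None,fx=3,fy=3,interpolation=2))
a=cv2.imread("pics/side0.png");cv2.imwrite("pics/s1.png",cv2.resize(a[40:180,180:360],None,fx=4,fy=4,interpolation=2))
E
```

```text
(no output)
```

View pics/top0.png

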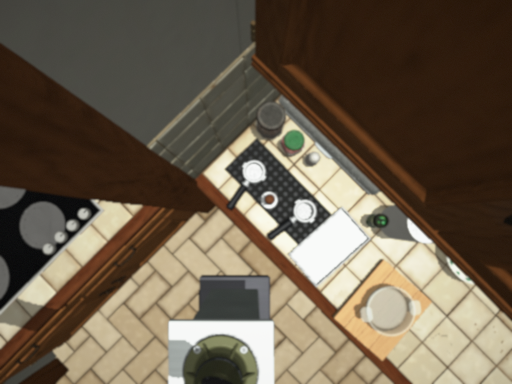

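View pics/t1.png

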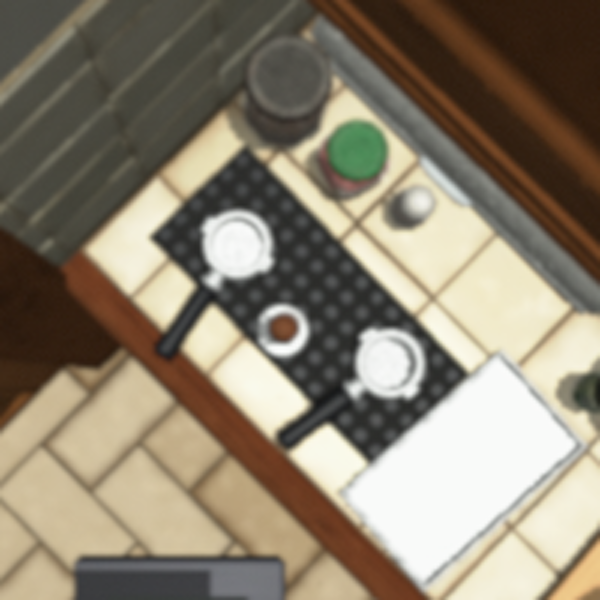

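View pics/s1.png

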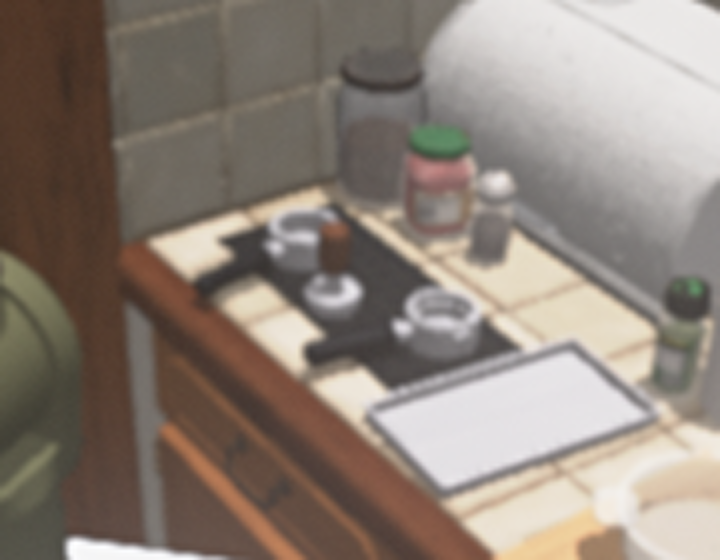

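```bash
cat > vis.py <<'E'
import cv2,numpy as np
def pix(p,X):
    X=np.atleast_2d(X);T=p["camera_from_world"];c=X@T[:3,:3].T+T[:3,3]
    s=np.c_[c[:,0],-c[:,1]]/-c[:,2:3];s=s*(1+p["k1"]*(s**2).sum(1,keepdims=True))
    return s*[p["fx"],p["fy"]]+[p["cx"],p["cy"]]
def world(p,uv,z):
    uv=np.atleast_2d(uv).astype(float);d=(uv-[p["cx"],p["cy"]])/[p["fx"],p["fy"]];s=d.copy()
    for _ in range(20): s=d/(1+p["k1"]*(s**2).sum(1,keepdims=True))
    T=p["camera_from_world"];R=T[:3,:3];C=-R.T@T[:3,3]
    r=np.c_[s[:,0],-s[:,1],-np.ones(len(s))]@R
    return (C+r*((z-C[2])/r[:,2:3]))[:,:2]
def R_of(q):
    from scipy.spatial.transform import Rotation as Q
    return Q.from_quat(q).as_matrix()
E
python3 - <<'E'
from rig import bot
from vis import *
p=bot.capture("top");f=lambda u:np.array(u)/3+[175,90]
for n,u,z in[("A ctr",(237,243),.037),("A hend",(170,350),.022),("B ctr",(390,362),.037),("B hend",(287,440),.022),("tamp foot",(283,331),.02),("tamp top",(285,327),.088),
 ("mat",(245,150),.004),("mat",(153,237),.004),("mat",(370,460),.004),("mat",(467,377),.004),
 ("tray",(500,352),.016),("tray",(582,445),.016),("tray",(425,587),.016),("tray",(343,492),.016),("coffee",(288,75),.14),("jam",(358,150),.099),("salt",(413,203),.09),("post0",(75,265),0)]:
    print(n,np.round(world(p,f(u),z)[0],4))
for n in("side","top"):
    p=bot.capture(n);g=p["img"].astype(int);w=((g.min(2)>110)&(g.max(2)-g.min(2)<35)).astype(np.uint8)
    k,l,st,c=cv2.connectedComponentsWithStats(w)
    for i in range(1,k):
        if 40<st[i,4]<6000 and 220<c[i,0]<370 and 85<c[i,1]<290: print(n,st[i],np.round(c[i],1),np.round([world(p,c[i],z)[0] for z in(.012,.022,.037)],4).tolist())
E
```

```text
A ctr [ 0.6018 -0.1026]
A hend [ 0.4959 -0.0353]
B ctr [ 0.4831 -0.2539]
B hend [ 0.4059 -0.1521]
tamp foot [ 0.5148 -0.1487]
tamp top [ 0.5153 -0.1479]
mat [ 0.7025 -0.1111]
mat [ 0.6123 -0.0166]
mat [ 0.3847 -0.2369]
mat [ 0.4683 -0.3367]
tray [ 0.4933 -0.3682]
tray [ 0.3994 -0.4498]
tray [ 0.2591 -0.2895]
tray [ 0.3537 -0.2082]
coffee [ 0.7446 -0.1497]
jam [ 0.683  -0.2177]
salt [ 0.6335 -0.2707]
post0 [0.584  0.0637]
side [285  88  11   8  68] [290.3  91.5] [[0.7074, -0.2208], [0.6894, -0.2229], [0.6625, -0.226]]
side [246  91  18  15 168] [253.7  97. ] [[0.6328, -0.087], [0.6157, -0.0907], [0.5901, -0.0962]]
side [222  95  20  13 119] [230.3 100.6] [[0.5871, -0.0044], [0.5705, -0.009], [0.5458, -0.0161]]
side [256 109  15   9 108] [263.2 113. ] [[0.5255, -0.146], [0.5097, -0.149], [0.486, -0.1535]]
side [245 117  16  19 129] [252.7 124.1] [[0.4443, -0.1242], [0.4295, -0.1275], [0.4073, -0.1324]]
top [283  99  94  92 345] [329.  143.9] [[0.6887, -0.3335], [0.6868, -0.3316], [0.6839, -0.3287]]
top [291 118  70  69 271] [325.4 152.3] [[0.6626, -0.3222], [0.6609, -0.3203], [0.6583, 
[... 484 characters left out ...]
2, -0.2474]]
top [345 187  15  10  89] [352.6 192.5] [[0.5386, -0.4034], [0.5379, -0.4009], [0.5369, -0.3971]]
top [249 191  29  41 624] [264.3 212.9] [[0.4773, -0.1336], [0.4771, -0.1333], [0.4769, -0.1329]]
top [ 274  192  107   96 4145] [328.3 241.4] [[0.3906, -0.3266], [0.3912, -0.3248], [0.392, -0.3219]]
top [290 199  27  24 512] [303.8 211.1] [[0.4823, -0.2536], [0.4821, -0.2523], [0.4818, -0.2504]]
top [349 246  34  33 521] [365.3 261. ] [[0.331, -0.4384], [0.3321, -0.4356], [0.3337, -0.4314]]
top [324 269  34  36 584] [340.6 286.5] [[0.2556, -0.3623], [0.2573, -0.3601], [0.2598, -0.3569]]
top [245 278  23  34 381] [259.3 289.2] [[0.2489, -0.118], [0.2506, -0.1178], [0.2532, -0.1176]]
```

jog_arm(targets=[[0, 0.0, -0.05, 0, 0, 0, 0], [0, 0.001, -0.1, 0, 0, 0, 0], [0, 0.001, -0.15, 0, 0, 0, 0], [0, 0.001, -0.191, 0, 0, 0, 0], [0, 0.001, -0.191, 0, 0, 0, 0]])

```text
t: 1.85
eef_pos: [0.1295, 0.4357, 0.2312]
eef_rot: [0.145, 0.989, -0.001, 0.0]
contact_force: [0.1, 0.6, -0.4]
width: 1.001
grip_force: 0.0
```

jog_arm(targets=[[0, -0.048, -0.014, 0, 0, 0, 0], [0, -0.096, -0.028, 0, 0, 0, 0], [0, -0.144, -0.042, 0, 0, 0, 0], [0, -0.194, -0.057, 0, 0, 0, 0], [0, -0.194, -0.057, 0, 0, 0, 0]])

```text
t: 2.35
eef_pos: [0.3064, 0.3258, 0.2319]
eef_rot: [0.15, 0.989, 0.0, 0.001]
contact_force: [0.1, 0.4, 0.6]
width: 0.999
grip_force: 0.0
```

```bash
python3 - <<'E'
from rig import bot
import numpy as np
s=bot.observe(); print({k:np.round(v,3).tolist() for k,v in s.items()})
E
```

```text
{'t': 2.35, 'joint_positions': [-1.056, -0.121, 0.165, 1.93, 0.023, 1.329, 0.371], 'joint_vel': [-0.023, 0.009, -0.078, -0.002, -0.072, 0.004, -0.024], 'joint_torque': [0.56, -23.792, 0.058, -31.184, 0.311, -0.054, 0.536], 'eef_pos': [0.306, 0.326, 0.232], 'eef_rot': [0.15, 0.989, 0.0, 0.001], 'contact_force': [0.114, 0.405, 0.571], 'ft_torque': [-0.017, -0.0, 0.013], 'grip_force': 0.0, 'width': 0.999}
```

jog_arm(targets=[[0, -0.034, -0.026, 0, 0, 0, 0], [0, -0.068, -0.052, 0, 0, 0, 0], [0, -0.1, -0.078, 0, 0, 0, 0], [0, -0.136, -0.105, 0, 0, 0, 0], [0, -0.136, -0.105, 0, 0, 0, 0]])

```text
t: 2.85
eef_pos: [0.4042, 0.1853, 0.232]
eef_rot: [0.15, 0.989, -0.0, 0.001]
contact_force: [-0.2, 0.0, 0.3]
width: 0.998
grip_force: 0.0
```

jog_arm(targets=[[0, -0.021, -0.035, 0, 0, 0, 0], [0, -0.042, -0.071, 0, 0, 0, 0], [0, -0.063, -0.106, 0, 0, 0, 0], [0, -0.084, -0.142, 0, 0, 0, 0], [0, -0.084, -0.142, 0, 0, 0, 0]])

```text
t: 3.35
eef_pos: [0.4418, 0.0249, 0.2321]
eef_rot: [0.149, 0.989, -0.0, 0.001]
contact_force: [0.2, 0.3, 0.1]
width: 0.997
grip_force: 0.0
```

jog_arm(targets=[[0, -0.031, -0.037, 0.02, 0, 0, 0], [0, -0.062, -0.074, 0.04, 0, 0, 0], [0, -0.093, -0.111, 0.06, 0, 0, 0], [0, -0.12, -0.149, 0.08, 0, 0, 0], [0, -0.12, -0.149, 0.08, 0, 0, 0]])

```text
t: 3.85
eef_pos: [0.5122, -0.1517, 0.1492]
eef_rot: [0.148, 0.989, -0.003, -0.001]
contact_force: [-1.5, -0.3, -0.3]
width: 1.002
grip_force: 0.0
```

```bash
cat > obs.py <<'E'
from rig import bot
from vis import *
def show(targets={}):
    s=bot.observe();R=R_of(s["eef_rot"]);e=np.array(s["eef_pos"])
    print("t",round(s["t"],2),"q",np.round(s["joint_positions"],2),"e",np.round(e,4),"rot",np.round(s["eef_rot"],3),"F",np.round(s["contact_force"],1),"w",round(s["width"],3),"g",round(s["grip_force"],1),"tooly",np.round(R[:,1],3))
    for n,x in targets.items(): print(n,np.round(R.T@(np.array(x)-e),4))
    return s
E
python3 -c "
from obs import *
show(dict(t=(.515,-.148,.15)))"
```

```text
t 3.85 q [-0.56  0.17  0.88  1.87 -0.14  1.17  1.64] e [ 0.5122 -0.1517  0.1492] rot [ 0.148  0.989 -0.003 -0.001] F [-1.5 -0.3 -0.3] w 1.002 g 0.0 tooly [ 0.293  0.956 -0.006]
t [-0.0016  0.0044 -0.0009]
```

jog_arm(targets=[[0, -0.0016, 0.0044, 0.03, 0, 0, 0], [0, -0.0016, 0.0044, 0.06, 0, 0, 0], [0, -0.0016, 0.0044, 0.09, 0, 0, 0], [0, -0.0016, 0.0044, 0.102, 0, 0, 0], [0, -0.0016, 0.0044, 0.102, 0, 0, 0]])

```text
t: 4.35
eef_pos: [0.5144, -0.1418, 0.048]
eef_rot: [0.144, 0.99, -0.0, -0.002]
contact_force: [0.2, 0.6, 0.6]
width: 0.998
grip_force: 0.0
```

jog_arm(targets=[[120, 0, 0, 0, 0, 0, 0], [140, 0, 0, 0, 0, 0, 0], [160, 0, 0, 0, 0, 0, 0], [220, 0, 0, 0, 0, 0, 0], [255, 0, 0, 0, 0, 0, 0]])

```text
t: 4.85
eef_pos: [0.516, -0.1438, 0.0505]
eef_rot: [0.145, 0.989, 0.0, 0.001]
contact_force: [-0.7, -1.3, 6.5]
width: 0.347
grip_force: 58.9
```

jog_arm(targets=[[255, 0, 0, 0, 0, 0, 0], [255, 0, 0, 0, 0, 0, 0], [255, 0, 0, 0, 0, 0, 0], [255, 0, 0, 0, 0, 0, 0]])

```text
t: 5.25
eef_pos: [0.516, -0.1438, 0.0505]
eef_rot: [0.145, 0.989, 0.0, 0.001]
contact_force: [-2.0, -0.9, 5.8]
width: 0.346
grip_force: 59.0
```

```bash
python3 -c "
from obs import *
show(dict(t=(.515,-.148,.046)))
p=bot.capture('top');q=bot.capture('side')
cv2.imwrite('pics/c.png',np.hstack([cv2.resize(p['img'][140:260,210:340],None,fx=3,fy=3,interpolation=2)]+[cv2.resize(q['img'][60:180,210:340],None,fx=3,fy=3,interpolation=2)]))
"
```

```text
t 5.25 q [-0.5   0.32  0.83  1.96 -0.28  0.98  1.74] e [ 0.516  -0.1438  0.0505] rot [0.145 0.989 0.    0.001] F [-2.  -0.9  5.8] w 0.346 g 59.0 tooly [0.287 0.958 0.001]
t [-0.0002 -0.0043  0.0045]
```

View pics/c.png

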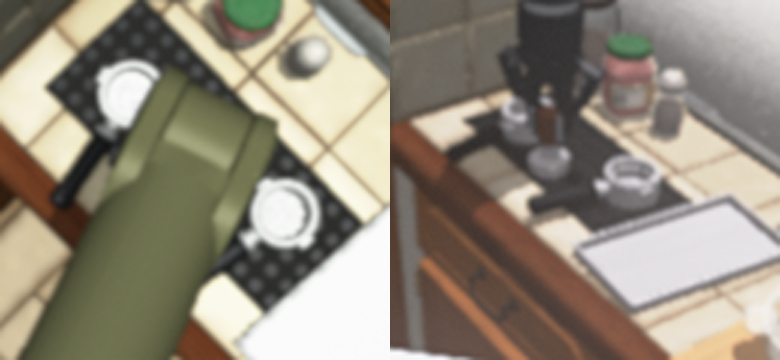

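jog_arm(targets=[[255, 0, 0, -0.02, 0, 0, 0], [255, 0, 0, -0.05, 0, 0, 0], [255, -0.02, 0.02, -0.055, 0, 0, 0], [255, -0.045, 0.042, -0.055, 0, 0, 0], [255, -0.0706, 0.064, -0.055, 0, 0, 0]])

```text
t: 5.85
eef_pos: [0.6018, -0.101, 0.1043]
eef_rot: [0.145, 0.989, 0.001, -0.0]
contact_force: [0.5, -0.9, -3.2]
width: 0.342
grip_force: 60.2
```

jog_arm(targets=[[255, 0, 0, 0, 0, 0, 0], [255, 0, 0, 0, 0, 0, 0], [255, 0, 0, 0, 0, 0, 0]])

```text
t: 6.15
eef_pos: [0.5999, -0.103, 0.1037]
eef_rot: [0.145, 0.989, -0.0, -0.001]
contact_force: [-0.2, -1.0, -3.1]
width: 0.344
grip_force: 60.2
```

```bash
python3 -c "
from obs import *
s=show(dict(A=(.6018,-.1026,.097)))
q=bot.capture('side')
np.save('pics/sideA.npy',q['img'])
g=q['img'][60:160,210:330]
cv2.imwrite('pics/d.png',np.hstack([cv2.resize(a,None,fx=5,fy=5,interpolation=2)[60:560,80:460] for a in (g,cv2.imread('pics/side0.png')[60:160,210:330])]))
e=s['eef_pos'];print(pix(q,[[e[0],e[1],e[2]-.0465],[.6018,-.1026,.037]]))
"
```

```text
t 6.15 q [-0.52  0.41  0.8   1.73 -0.32  1.14  1.66] e [ 0.5999 -0.103   0.1037] rot [ 0.145  0.989 -0.    -0.001] F [-0.2 -1.  -3.1] w 0.344 g 60.2 tooly [ 0.288  0.958 -0.001]
A [-0.0018  0.0009  0.0067]
[[256.00784904  91.28650345]
 [255.99604772  95.70766387]]
```

View pics/d.png

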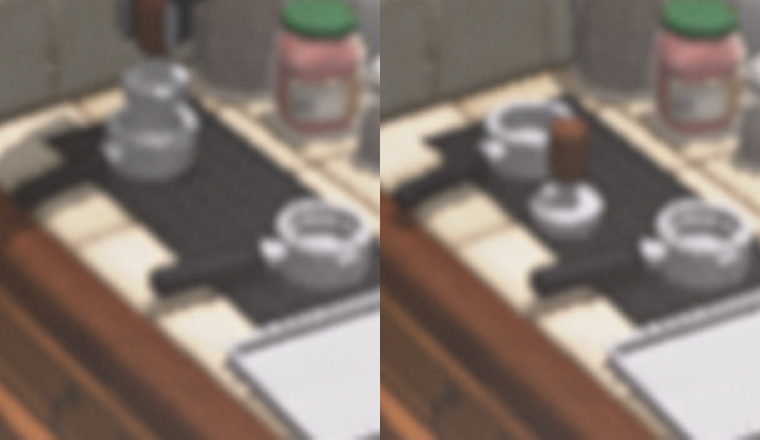

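```bash
python3 -c "
import numpy as np,cv2
a=np.load('pics/sideA.npy').astype(int).mean(2).astype(int);b=cv2.imread('pics/side0.png').astype(int).mean(2).astype(int)
print('cols',list(range(242,272)))
for r in range(84,110): print('A',r,a[r,242:272])
print()
for r in range(92,110): print('0',r,b[r,242:272])
"
```

```text
cols [242, 243, 244, 245, 246, 247, 248, 249, 250, 251, 252, 253, 254, 255, 256, 257, 258, 259, 260, 261, 262, 263, 264, 265, 266, 267, 268, 269, 270, 271]
A 84 [101 102 100 102 100 100 100  99  99 100 100 106 106 104 105 103 102 101
 108 111  98  85  83  82  83  81  85  88  89  87]
A 85 [101 100 100 100 100 100 101  98 101 105 111 118 117 113 114 113 113 120
 140 156 143 111  99  91  84  84  87  88  88  87]
A 86 [101 100 100  99  99  98  97  97 107 119 127 129 122 116 114 113 115 124
 151 184 185 148 117 101  89  86  86  88  88  89]
A 87 [100 100  98  97  95  93  90  93 108 127 135 134 125 119 119 118 117 122
 140 170 183 159 123 108  97  90  88  88  87  88]
A 88 [ 96  95  92  89  88  85  84  90 106 125 135 135 131 129 129 132 133 132
 135 144 150 135 120 114 107 100  92  91  90  89]
A 89 [ 90  88  86  82  85  90  99 111 112 118 126 131 133 135 142 158 162 155
 140 128 120 113 115 117 114 110 106 102  99  97]
A 90 [ 84  85  91 101 117 129 145 152 138 116 112 119 126 132 144 168 176 165
 138 116 105 100 106 113 119 121 120 118 113 111]
A 91 [ 98 115 128 145 163 174 183 181 159 125 10
[... 3918 characters left out ...]
107 109 110 112 113 114 116 110  89
  69  63  65  67  66  65  67  68  70  71  72  72]
0 105 [ 61  59  57  55  55  64  83  95 102 105 109 110 111 113 115 115 110  91
  72  65  64  64  66  66  66  67  70  72  72  72]
0 106 [ 58  56  54  54  53  59  69  82  92  98 102 105 109 109 111 113 109  93
  74  65  63  64  64  65  64  65  68  71  73  72]
0 107 [59 57 56 53 54 57 62 69 78 83 87 91 94 96 97 97 96 89 79 71 65 66 66 68
 70 69 68 70 72 73]
0 108 [ 73  77  71  62  58  59  64  65  67  71  73  76  78  78  79  81  93 107
 108  94  82  79  82  94 103  95  79  72  70  72]
0 109 [ 98 104 101  88  72  66  63  67  65  69  69  70  69  68  71  85 118 147
 147 123 103  99 108 137 158 149 118  86  71  69]
```

jog_arm(targets=[[255, -0.0018, 0.0037, 0, 0, 0, 0], [255, -0.0018, 0.0037, 0.006, 0, 0, 0], [255, -0.0018, 0.0037, 0.012, 0, 0, 0], [255, -0.0018, 0.0037, 0.017, 0, 0, 0], [255, -0.0018, 0.0037, 0.022, 0, 0, 0]])

```text
t: 6.7
eef_pos: [0.6036, -0.0992, 0.0816]
eef_rot: [0.145, 0.989, 0.0, -0.0]
contact_force: [0.2, 0.7, -2.2]
width: 0.343
grip_force: 60.2
```

```bash
python3 -c "
from obs import *
s=show()
"
```

```text
t 6.7 q [-0.51  0.44  0.78  1.74 -0.35  1.1   1.67] e [ 0.6036 -0.0992  0.0816] rot [ 0.145  0.989  0.    -0.   ] F [ 0.2  0.7 -2.2] w 0.343 g 60.2 tooly [ 0.287  0.958 -0.   ]
```

jog_arm(targets=[[255, 0, 0, 0.002, 0, 0, 0], [255, 0, 0, 0.004, 0, 0, 0], [255, 0, 0, 0.006, 0, 0, 0], [255, 0, 0, 0.006, 0, 0, 0]])

```text
t: 7.1
eef_pos: [0.604, -0.0996, 0.0789]
eef_rot: [0.145, 0.989, 0.001, -0.0]
contact_force: [-7.2, 2.2, 13.2]
width: 0.347
grip_force: 61.7
```

jog_arm(targets=[[255, 0.0005, 0, -0.004, 0, 0, 0], [255, 0.0012, 0.0, -0.004, 0, 0, 0], [255, 0.0012, 0.0, -0.002, 0, 0, 0], [255, 0.0012, 0.0, 0.0, 0, 0, 0], [255, 0.0012, 0, 0.0, 0, 0, 0]])

```text
t: 7.6
eef_pos: [0.6023, -0.0987, 0.0754]
eef_rot: [0.145, 0.989, -0.0, -0.001]
contact_force: [-0.1, 0.1, -2.3]
width: 0.344
grip_force: 60.3
```

jog_arm(targets=[[255, 0, 0, 0.001, 0, 0, 0], [255, 0, 0, 0.002, 0, 0, 0], [255, 0, 0, 0.003, 0, 0, 0], [255, 0, 0, 0.004, 0, 0, 0], [255, 0, 0, 0.004, 0, 0, 0]])

```text
t: 8.1
eef_pos: [0.6028, -0.0989, 0.0721]
eef_rot: [0.145, 0.989, -0.0, -0.0]
contact_force: [-0.7, 0.2, -2.3]
width: 0.34
grip_force: 60.3
```

jog_arm(targets=[[255, 0, 0, 0.001, 0, 0, 0], [255, 0, 0, 0.002, 0, 0, 0], [255, 0, 0, 0.003, 0, 0, 0], [255, 0, 0, 0.004, 0, 0, 0], [255, 0, 0, 0.004, 0, 0, 0]])

```text
t: 8.6
eef_pos: [0.6028, -0.0988, 0.0682]
eef_rot: [0.145, 0.989, 0.0, -0.0]
contact_force: [0.3, -0.4, -3.0]
width: 0.343
grip_force: 60.3
```

jog_arm(targets=[[255, 0, 0, 0.0015, 0, 0, 0], [255, 0, 0, 0.003, 0, 0, 0], [255, 0, 0, 0.0045, 0, 0, 0], [255, 0, 0, 0.006, 0, 0, 0], [255, 0, 0, 0.006, 0, 0, 0]])

```text
t: 9.1
eef_pos: [0.6027, -0.0987, 0.062]
eef_rot: [0.145, 0.989, 0.0, -0.0]
contact_force: [0.1, 0.2, -2.6]
width: 0.342
grip_force: 60.3
```

jog_arm(targets=[[255, 0, 0, -0.02, 0, 0, 0], [255, 0, 0, -0.045, 0, 0, 0], [255, 0.017, -0.042, -0.045, 0, 0, 0], [255, 0.034, -0.085, -0.045, 0, 0, 0], [255, 0.05, -0.128, -0.045, 0, 0, 0]])

```text
t: 9.6
eef_pos: [0.5175, -0.2081, 0.1077]
eef_rot: [0.144, 0.99, 0.0, 0.001]
contact_force: [0.6, -0.7, -3.3]
width: 0.344
grip_force: 60.3
```

jog_arm(targets=[[255, 0.01, -0.025, 0, 0, 0, 0], [255, 0.0203, -0.051, 0, 0, 0, 0], [255, 0.0203, -0.051, 0, 0, 0, 0], [255, 0.0203, -0.051, 0, 0, 0, 0]])

```text
t: 10.0
eef_pos: [0.484, -0.2507, 0.1076]
eef_rot: [0.146, 0.989, 0.0, 0.001]
contact_force: [0.6, 0.7, -4.7]
width: 0.345
grip_force: 60.4
```

```bash
python3 -c "
from obs import *
s=show(dict(B=(.484,-.250,.09)))
q=bot.capture('side');a=q['img'].astype(int).mean(2).astype(int)
e=s['eef_pos'];print(pix(q,[[e[0],e[1],e[2]-.0465+.0165],[.484,-.25,.037],[.484,-.25,.004],[.6027,-.0987,.004]]))
print('cols',268,'to',298)
for r in range(92,132): print(r,a[r,268:298])
"
```

```text
t 10.0 q [-0.36  0.27  0.9   1.89 -0.24  1.09  1.91] e [ 0.484  -0.2507  0.1076] rot [0.146 0.989 0.    0.001] F [ 0.6  0.7 -4.7] w 0.345 g 60.4 tooly [0.289 0.957 0.001]
B [0.0002 0.0007 0.0176]
[[290.5311065  106.5873823 ]
 [289.68973736 116.43993399]
 [289.17849553 124.23455814]
 [255.01925311 102.987179  ]]
cols 268 to 298
92 [144 133 123 122 122 123 129 137 153 161 162 160 144 110  89  79  77  84
  81  65  61  66  68  69  70  69  76  87  91  75]
93 [138 144 149 152 150 140 141 154 178 188 182 175 154 119  92  81  77  86
  80  65  62  63  66  65  66  67  76  90  95  79]
94 [106 132 169 189 189 173 157 159 174 175 161 149 140 118  96  80  78  91
  82  65  61  66  66  65  64  66  77  93  96  77]
95 [ 74 107 153 186 201 198 181 168 159 145 130 124 125 118 102  86  83  92
  82  63  62  63  65  64  65  66  76  94  95  75]
96 [ 62  77 110 147 180 200 202 193 176 150 129 118 120 122 113  97  92  94
  78  63  61  65  64  67  65  65  78  94  96  76]
97 [ 64  65  74  99 139 175 196 203 199 184 156 130 118 120 120 114 106  99
  83  66  62  63  65  66  65  64  78  95  95  76]
98 [ 66  64  66
[... 3570 characters left out ...]
0  59  60  59  64  72  76  79  89 101 108 111
 112 113 114 115 116 118 121 117 117 115 111 107]
127 [ 58  58  56  59  58  60  61  61  61  62  63  67  67  69  78  92 103 107
 110 114 115 116 116 117 119 118 116 113 107 101]
128 [ 60  59  59  59  61  60  62  62  63  64  64  65  64  65  70  80  90  95
 101 107 110 112 112 112 113 114 109 103  96  87]
129 [ 74  65  60  59  62  61  61  64  66  67  69  69  68  67  70  74  79  82
  87  93  97  99 101 101  98  96  93  87  81  78]
130 [93 80 68 62 62 64 65 67 68 69 71 72 70 71 72 73 77 75 79 82 82 83 86 85
 84 81 80 79 84 93]
131 [109 103  92  80  69  67  66  69  71  73  75  74  72  74  74  75  75  74
  76  75  76  75  75  77  78  83  92 105 122 135]
```

jog_arm(targets=[[255, 0, 0, 0.008, 0, 0, 0], [255, 0, 0, 0.016, 0, 0, 0], [255, 0, 0, 0.02, 0, 0, 0], [255, 0, 0, 0.024, 0, 0, 0], [255, 0, 0, 0.026, 0, 0, 0]])

```text
t: 10.55
eef_pos: [0.484, -0.2499, 0.0806]
eef_rot: [0.145, 0.989, -0.0, -0.0]
contact_force: [-0.4, 0.2, -2.6]
width: 0.34
grip_force: 60.3
```

jog_arm(targets=[[255, 0, 0, 0.001, 0, 0, 0], [255, 0, 0, 0.002, 0, 0, 0], [255, 0, 0, 0.003, 0, 0, 0]])

```text
t: 10.85
eef_pos: [0.4842, -0.2506, 0.0788]
eef_rot: [0.145, 0.989, -0.0, 0.0]
contact_force: [-2.8, 0.2, 1.9]
width: 0.342
grip_force: 60.8
```

jog_arm(targets=[[255, 0.0006, -0.0002, -0.002, 0, 0, 0], [255, 0.0012, -0.0003, -0.002, 0, 0, 0], [255, 0.0012, -0.0003, 0.0, 0, 0, 0], [255, 0.0012, -0.0003, 0.0015, 0, 0, 0], [255, 0.0012, -0.0003, 0.0015, 0, 0, 0]])

```text
t: 11.35
eef_pos: [0.4827, -0.2499, 0.0764]
eef_rot: [0.145, 0.989, 0.0, -0.0]
contact_force: [-0.7, 0.1, -2.6]
width: 0.343
grip_force: 60.4
```

jog_arm(targets=[[255, 0, 0, 0.001, 0, 0, 0], [255, 0, 0, 0.002, 0, 0, 0], [255, 0, 0, 0.003, 0, 0, 0], [255, 0, 0, 0.004, 0, 0, 0], [255, 0, 0, 0.004, 0, 0, 0]])

```text
t: 11.85
eef_pos: [0.4832, -0.2503, 0.0734]
eef_rot: [0.145, 0.989, 0.0, 0.0]
contact_force: [-0.8, 0.0, 2.7]
width: 0.34
grip_force: 60.6
```

jog_arm(targets=[[255, 0, 0, 0.001, 0, 0, 0], [255, 0, 0, 0.001, 0, 0, 0], [255, 0, 0, 0.001, 0, 0, 0], [255, 0, 0, 0.001, 0, 0, 0]])

```text
t: 12.25
eef_pos: [0.4833, -0.2505, 0.0731]
eef_rot: [0.145, 0.989, 0.0, 0.001]
contact_force: [-2.9, 1.4, 8.6]
width: 0.343
grip_force: 61.0
```

jog_arm(targets=[[255, 0, 0, -0.02, 0, 0, 0], [255, 0, 0, -0.038, 0, 0, 0], [255, -0.017, 0.043, -0.038, 0, 0, 0], [255, -0.034, 0.085, -0.038, 0, 0, 0], [255, -0.05, 0.128, -0.038, 0, 0, 0]])

```text
t: 12.75
eef_pos: [0.5684, -0.1407, 0.1098]
eef_rot: [0.145, 0.989, 0.0, 0.0]
contact_force: [1.1, -0.5, -2.4]
width: 0.344
grip_force: 60.5
```

jog_arm(targets=[[255, -0.01, 0.025, 0, 0, 0, 0], [255, -0.0208, 0.0517, 0, 0, 0, 0], [255, -0.0208, 0.0517, 0, 0, 0, 0], [255, -0.0208, 0.0517, 0, 0, 0, 0]])

```text
t: 13.15
eef_pos: [0.6021, -0.0975, 0.109]
eef_rot: [0.144, 0.99, -0.0, -0.001]
contact_force: [-0.4, -1.2, -2.9]
width: 0.342
grip_force: 60.5
```

```bash
python3 -c "
from obs import *
s=show(dict(A=(.6024,-.0987,.0830)))
"
```

```text
t 13.15 q [-0.53  0.41  0.8   1.72 -0.32  1.14  1.65] e [ 0.6021 -0.0975  0.109 ] rot [ 0.144  0.99  -0.    -0.001] F [-0.4 -1.2 -2.9] w 0.342 g 60.5 tooly [ 0.285  0.959 -0.001]
A [-0.0006 -0.001   0.026 ]
```

jog_arm(targets=[[255, -0.0004, -0.001, 0.008, 0, 0, 0], [255, -0.0004, -0.001, 0.016, 0, 0, 0], [255, -0.0004, -0.001, 0.022, 0, 0, 0], [255, -0.0004, -0.001, 0.026, 0, 0, 0], [255, -0.0004, -0.001, 0.026, 0, 0, 0]])

```text
t: 13.65
eef_pos: [0.6016, -0.0995, 0.0829]
eef_rot: [0.145, 0.989, -0.0, -0.001]
contact_force: [0.9, 0.3, -2.5]
width: 0.34
grip_force: 60.5
```

jog_arm(targets=[[255, 0, 0, 0.002, 0, 0, 0], [255, 0, 0, 0.004, 0, 0, 0], [255, 0, 0, 0.006, 0, 0, 0], [255, 0, 0, 0.006, 0, 0, 0]])

```text
t: 14.05
eef_pos: [0.6024, -0.0992, 0.078]
eef_rot: [0.145, 0.989, 0.0, 0.0]
contact_force: [-0.4, 0.5, -2.4]
width: 0.343
grip_force: 60.6
```

jog_arm(targets=[[255, 0, 0, 0.002, 0, 0, 0], [255, 0, 0, 0.004, 0, 0, 0], [255, 0, 0, 0.007, 0, 0, 0], [255, 0, 0, 0.01, 0, 0, 0], [255, 0, 0, 0.01, 0, 0, 0]])

```text
t: 14.55
eef_pos: [0.602, -0.0993, 0.0671]
eef_rot: [0.145, 0.989, -0.0, -0.0]
contact_force: [1.3, 0.3, -3.4]
width: 0.342
grip_force: 60.5
```

jog_arm(targets=[[255, 0, 0, 0.003, 0, 0, 0], [255, 0, 0, 0.006, 0, 0, 0], [255, 0, 0, 0.008, 0, 0, 0], [255, 0, 0, 0.009, 0, 0, 0], [255, 0, 0, 0.009, 0, 0, 0]])

```text
t: 15.05
eef_pos: [0.6024, -0.0994, 0.0588]
eef_rot: [0.145, 0.989, -0.0, 0.0]
contact_force: [0.4, -0.4, -2.0]
width: 0.345
grip_force: 60.5
```

Near the floor; seat it with a couple more mm, then release and rise.

jog_arm(targets=[[255, 0, 0, 0.001, 0, 0, 0], [255, 0, 0, 0.002, 0, 0, 0], [255, 0, 0, 0.002, 0, 0, 0], [255, 0, 0, 0.002, 0, 0, 0]])

```text
t: 15.45
eef_pos: [0.6028, -0.0997, 0.0585]
eef_rot: [0.145, 0.989, 0.0, 0.0]
contact_force: [-2.9, 0.7, 7.5]
width: 0.341
grip_force: 61.2
```

jog_arm(targets=[[255, 0, 0, -0.003, 0, 0, 0], [120, 0, 0, -0.003, 0, 0, 0], [0, 0, 0, -0.003, 0, 0, 0], [0, 0, 0, -0.003, 0, 0, 0], [0, 0, 0, -0.003, 0, 0, 0]])

```text
t: 15.95
eef_pos: [0.6024, -0.0993, 0.0598]
eef_rot: [0.145, 0.989, 0.0, 0.0]
contact_force: [-0.2, 0.6, 0.1]
width: 0.989
grip_force: 0.0
```

jog_arm(targets=[[0, 0, 0, -0.02, 0, 0, 0], [0, 0, 0, -0.05, 0, 0, 0], [0, 0, 0, -0.08, 0, 0, 0], [0, 0, 0, -0.08, 0, 0, 0]])

```text
t: 16.35
eef_pos: [0.6051, -0.1003, 0.1442]
eef_rot: [0.145, 0.989, 0.0, 0.004]
contact_force: [0.7, -0.2, 0.5]
width: 1.002
grip_force: 0.0
```

jog_arm(targets=[[0, 0.025, -0.028, 0, 0, 0, 0.12], [0, 0.05, -0.056, 0, 0, 0, 0.26], [0, 0.075, -0.084, 0, 0, 0, 0.4], [0, 0.1, -0.112, 0, 0, 0, 0.53], [0, 0.124, -0.1395, 0, 0, 0, 0.639]])

```text
t: 16.85
eef_pos: [0.4419, -0.1981, 0.139]
eef_rot: [0.451, 0.893, -0.0, -0.0]
contact_force: [-0.2, -0.3, 0.3]
width: 0.999
grip_force: 0.0
```

jog_arm(targets=[[0, 0, 0, 0, 0, 0, 0], [0, 0, 0, 0, 0, 0, 0]])

```text
t: 17.05
eef_pos: [0.4433, -0.1973, 0.1397]
eef_rot: [0.449, 0.894, 0.001, 0.0]
contact_force: [0.1, 0.1, -0.8]
width: 1.002
grip_force: 0.0
```

```bash
python3 -c "
from obs import *
s=show(dict(H=(.444,-.198,.008)))
q=bot.capture('side');p=bot.capture('top')
cv2.imwrite('pics/e.png',np.hstack([cv2.resize(p['img'][140:260,210:340],None,fx=3,fy=3,interpolation=2)]+[cv2.resize(q['img'][60:180,210:340],None,fx=3,fy=3,interpolation=2)]))
print(pix(q,[[.483,-.25,.037],[.444,-.198,.022],[.4016,-.1410,.022]]))
"
```

```text
t 17.05 q [-0.66  0.03  1.06  1.99 -0.03  1.13  1.05] e [ 0.4433 -0.1973  0.1397] rot [0.449 0.894 0.001 0.   ] F [ 0.1  0.1 -0.8] w 1.002 g 0.0 tooly [0.802 0.598 0.002]
H [-0.0011 -0.0002  0.1317]
[[289.64815643 116.58816787]
 [273.15354813 124.3050979 ]
 [254.79725065 128.96540522]]
```

View pics/e.png

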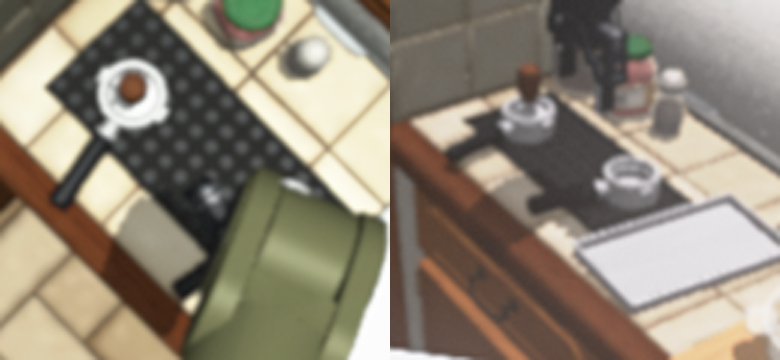

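jog_arm(targets=[[0, -0.001, 0, 0.04, 0, 0, 0], [0, -0.001, 0, 0.08, 0, 0, 0], [0, -0.001, 0, 0.11, 0, 0, 0], [0, -0.001, 0, 0.13, 0, 0, 0], [0, -0.001, 0, 0.13, 0, 0, 0]])

```text
t: 17.65
eef_pos: [0.4422, -0.1972, 0.0068]
eef_rot: [0.448, 0.894, -0.002, -0.003]
contact_force: [0.3, 0.2, -0.5]
width: 0.998
grip_force: 0.0
```

jog_arm(targets=[[100, 0, 0, 0, 0, 0, 0], [150, 0, 0, 0, 0, 0, 0], [180, 0, 0, 0, 0, 0, 0], [210, 0, 0, 0, 0, 0, 0], [255, 0, 0, 0, 0, 0, 0]])

```text
t: 18.15
eef_pos: [0.4448, -0.1983, 0.0108]
eef_rot: [0.448, 0.894, 0.001, 0.001]
contact_force: [-2.4, 0.9, 5.0]
width: 0.265
grip_force: 58.4
```

jog_arm(targets=[[255, 0, 0, 0, 0, 0, 0], [255, 0, 0, 0, 0, 0, 0], [255, 0, 0, 0, 0, 0, 0]])

```text
t: 18.45
eef_pos: [0.4447, -0.1983, 0.0107]
eef_rot: [0.448, 0.894, 0.001, 0.0]
contact_force: [-1.7, 1.0, 6.2]
width: 0.265
grip_force: 58.5
```

jog_arm(targets=[[255, 0, 0, -0.015, 0, 0, 0], [255, 0, 0, -0.03, 0, 0, 0], [255, 0, 0, -0.05, 0, 0, 0], [255, 0, 0, -0.05, 0, 0, 0]])

```text
t: 18.85
eef_pos: [0.4455, -0.1984, 0.0614]
eef_rot: [0.448, 0.894, 0.001, 0.002]
contact_force: [1.2, -0.1, -4.9]
width: 0.266
grip_force: 59.1
```

jog_arm(targets=[[255, -0.008, -0.033, 0, 0, 0, -0.02], [255, -0.016, -0.066, 0, 0, 0, -0.04], [255, -0.023, -0.1, 0, 0, 0, -0.06], [255, -0.031, -0.132, 0, 0, 0, -0.078], [255, -0.031, -0.132, 0, 0, 0, -0.078]])

```text
t: 19.35
eef_pos: [0.3526, -0.305, 0.0589]
eef_rot: [0.416, 0.909, -0.0, -0.001]
contact_force: [0.3, -0.5, -4.4]
width: 0.264
grip_force: 59.8
```

```bash
python3 -c "
from obs import *
s=show(dict(H=(.3577,-.3025,.06)))
q=bot.capture('side');p=bot.capture('top')
cv2.imwrite('pics/f.png',np.hstack([cv2.resize(p['img'][160:290,245:375],None,fx=3,fy=3,interpolation=2)]+[cv2.resize(q['img'][60:190,230:360],None,fx=3,fy=3,interpolation=2)]))
"
```

```text
t 19.35 q [-0.39  0.17  1.13  2.11 -0.18  0.96  1.55] e [ 0.3526 -0.305   0.0589] rot [ 0.416  0.909 -0.    -0.001] F [ 0.3 -0.5 -4.4] w 0.264 g 59.8 tooly [ 0.757  0.653 -0.002]
H [-0.0014  0.0055 -0.0011]
```

View pics/f.png

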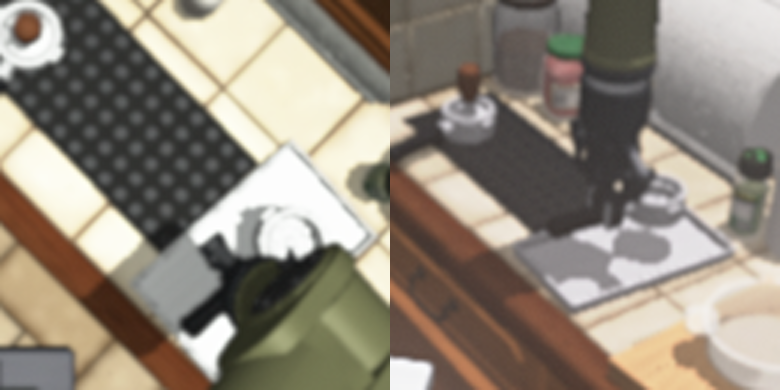

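jog_arm(targets=[[255, -0.001, 0.005, 0.01, 0, 0, 0], [255, -0.001, 0.005, 0.02, 0, 0, 0], [255, -0.001, 0.005, 0.03, 0, 0, 0], [255, -0.001, 0.005, 0.04, 0, 0, 0], [255, -0.001, 0.005, 0.044, 0, 0, 0]])

```text
t: 19.95
eef_pos: [0.3604, -0.2988, 0.0143]
eef_rot: [0.413, 0.911, -0.0, -0.001]
contact_force: [-0.1, -0.9, -4.8]
width: 0.265
grip_force: 59.8
```

jog_arm(targets=[[255, 0, 0, 0.002, 0, 0, 0], [255, 0, 0, 0.004, 0, 0, 0], [255, 0, 0, 0.006, 0, 0, 0], [255, 0, 0, 0.006, 0, 0, 0]])

```text
t: 20.35
eef_pos: [0.3616, -0.2997, 0.0101]
eef_rot: [0.413, 0.911, 0.0, 0.0]
contact_force: [-0.2, 0.2, -2.7]
width: 0.269
grip_force: 60.1
```

jog_arm(targets=[[255, 0, 0, 0.001, 0, 0, 0], [255, 0, 0, 0.002, 0, 0, 0], [255, 0, 0, 0.002, 0, 0, 0], [255, 0, 0, 0.002, 0, 0, 0]])

```text
t: 20.75
eef_pos: [0.3615, -0.2996, 0.0094]
eef_rot: [0.413, 0.911, 0.001, -0.0]
contact_force: [-6.5, 5.0, 18.1]
width: 0.268
grip_force: 62.8
```

jog_arm(targets=[[160, 0, 0, 0.001, 0, 0, 0], [130, 0, 0, 0, 0, 0, 0], [130, 0, 0, 0, 0, 0, 0], [130, 0, 0, 0, 0, 0, 0]])

```text
t: 21.15
eef_pos: [0.3616, -0.2996, 0.0079]
eef_rot: [0.413, 0.911, -0.0, 0.0]
contact_force: [0.1, -0.1, -0.2]
width: 0.489
grip_force: 0.0
```

jog_arm(targets=[[130, 0, 0, -0.02, 0, 0, 0], [130, 0, 0, -0.05, 0, 0, 0], [130, 0, 0, -0.09, 0, 0, 0], [130, 0, 0.05, -0.12, 0, 0, 0], [130, 0, 0.1, -0.12, 0, 0, 0]])

```text
t: 21.65
eef_pos: [0.4335, -0.2399, 0.1312]
eef_rot: [0.415, 0.91, 0.003, 0.004]
contact_force: [1.2, -0.5, 1.3]
width: 0.489
grip_force: 0.0
```

jog_arm(targets=[[130, 0.04, 0.03, 0, 0, 0, 0], [130, 0.08, 0.06, 0, 0, 0, 0], [130, 0.08, 0.06, 0, 0, 0, 0], [130, 0.08, 0.06, 0, 0, 0, 0]])

```text
t: 22.05
eef_pos: [0.4237, -0.1375, 0.1273]
eef_rot: [0.412, 0.911, 0.001, 0.0]
contact_force: [0.5, 0.2, -0.5]
width: 0.486
grip_force: 0.0
```

```bash
python3 -c "
from obs import *
s=show()
q=bot.capture('side');p=bot.capture('top')
cv2.imwrite('pics/g.png',np.hstack([cv2.resize(p['img'][160:290,245:375],None,fx=3,fy=3,interpolation=2)]+[cv2.resize(q['img'][60:190,230:360],None,fx=3,fy=3,interpolation=2)]))
"
```

```text
t 22.05 q [-0.77 -0.12  0.99  2.09  0.11  1.11  0.89] e [ 0.4237 -0.1375  0.1273] rot [0.412 0.911 0.001 0.   ] F [ 0.5  0.2 -0.5] w 0.486 g 0.0 tooly [0.75  0.661 0.001]
```

View pics/g.png

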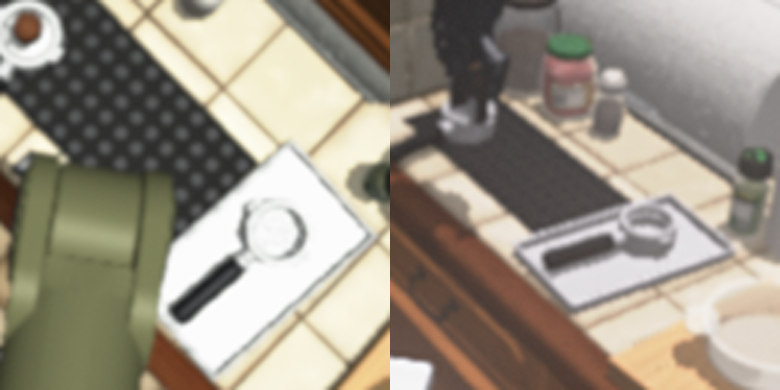

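```bash
python3 -c "
from rig import bot
print(bot.close_job())"
```

```text
the job is handed in; nothing more can be done
None
```

The tamper stands fully down in the portafilter at the far left of the mat, which has the right basket. The misfit, where it stopped gently at the ledge, lies flat and right way up in the tray. I handed the job in at about 22 s, and no verdict came back.

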